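# Close the balance's draught shield and tare it touch-free

## Task

The weighing bowl is on the balance, ready to be tared. Push the sliding lid of the glass draught shield fully shut with your closed fingertips, then point straight down at the touchless sensor with the round window: hold the tip of the gripper about 2 cm above the middle of that window for two seconds and then move at least 15 cm away. Do not touch either sensor, do not point at the one with the square window, lift nothing, and leave the bowl and everything else where it is.

Things in the scene. Friction and masses are not known exactly. Their poses are not given: they have to be found in the camera images.
- balance: Laboratory balance, white, fixed to the bench, 320 (x) by 210 (y) mm, its body 60 mm high with a grey display panel at the -x end. Origin: centre of its underside, on the bench; x points to the rear, y to its left, z up. On its rear part, centred at x = +50 mm, stands a glass draught shield of 190 by 190 mm with 4 mm walls, rim 150 mm above the bench, whose sliding lid is joint lid.
- lid (a joint): The shield's sliding lid, a glass pane in a grey frame, 200 by 193 mm, its top 157 mm above the bench. It slides level along the balance's y axis. Value in m: 0 = fully shut against its stop, growing as it is open towards the balance's -y, at most 0.13; starts 0.06 to 0.12. It moves with about 2 N of friction, without a spring, and stays where it is left.
- lid_push (a point): Middle of the outer (-y) face of the lid's grey upright lip, to be pushed towards the balance's +y; axes parallel to the balance's. The lip runs along the lid's -y edge: 110 mm long (x), 12 mm thick (y), 30 mm high above the lid's top; this point is 15 mm below the lip's top, 172 mm above the bench. Beyond that face is free air, down to the bench or a sensor.
- round_eye (a point): Centre of the round black window (50 mm across) on top of the sensor to be pointed at. It lies on the top face, 47 mm above the bench, of a loose white box of 80 by 80 mm with rubber feet, 0.35 kg; z up. This sensor may be on either side of the balance.
- pod_round: The loose sensor box with the round window, 80 x 80 x 47 mm; origin at the centre of its underside.
- square_eye (a point): Centre of the square black window (46 mm) on top of the other sensor, a box just like the first, 47 mm above the bench, on the other side of the balance. Not to be pointed at.
- pod_square: The loose sensor box with the square window, 80 x 80 x 47 mm; origin at the centre of its underside.
- bowl: Small white ceramic bowl, loose, 84 mm across the rim, 34 mm high, on the balance's pan (80 mm above the bench) inside the shield. Origin: centre of its underside.
- bottle: Bystander: brown glass bottle with a black cap, 58 mm across, 125 mm high. Origin: centre of its underside.
- jar: Bystander: small white plastic jar, 48 mm across, 50 mm high. Origin: centre of its underside.
- tool_pot: Bystander: white ceramic pot of instruments, 84 mm across, 130 mm high, instruments up to 195 mm. Origin: centre of its underside.
Not all that is in view belongs to the job. What is shaped like the bowl but pink or purple is not meant. What is shaped like the pod_round but red is not meant.

How it is judged (in metres and radians):
On the way, in this order (a step that is already met when the one before it is completed fails the run):
1. the lid is pushed fully shut (value of joint lid below 0.006 m), for 0.2 s.
2. with the lid shut, the gripper points straight down (within 20 degrees) at the middle of the round window (TCP within 16 mm sideways), its fingertips 3 to 41 mm above it (TCP 22 to 60 mm), for 1.5 s (value of joint lid below 0.006 m and horizontal distance between the grasp point and round_eye below 0.016 m and z of the grasp point in the frame of round_eye between 0.022 and 0.06 m and angle between the grasp point's own z axis and vertical above 2.79 rad), for 1.5 s.
At the end, for the whole second after the job is handed in: The lid is shut (within 6 mm of its stop), the tool point is more than 100 mm from the round window, and the bowl, both sensors and the bystanders stand upright within 15 mm of where they were (value of joint lid below 0.006 m and distance between the grasp point and round_eye above 0.1 m and linear speed of bowl below 0.02 m/s and distance of each of bowl, pod_round, pod_square, bottle, jar, tool_pot from where it was at the start of the episode below 0.015 m and angle between each of bowl, pod_round, pod_square, bottle, jar, tool_pot's own z axis and vertical below 0.15 rad); the robot touches nothing.
It fails at once if a sensor is touched by the robot (over 0.3 N) (contact force between any of the fingers, the arm and pod_round above 0.3 N or contact force between any of the fingers, the arm and pod_square above 0.3 N).
It fails at once if a sensor is moved or lifted by more than 10 mm (distance of any of pod_round, pod_square from where it was at the start of the episode above 0.01 m).
It fails at once if the square window is pointed at: TCP within 30 mm sideways and less than 65 mm above it (horizontal distance between the grasp point and square_eye below 0.03 m and z of the grasp point in the frame of square_eye below 0.065 m).
It fails at once if the bowl is moved or lifted by more than 15 mm (distance of bowl from where it was at the start of the episode above 0.015 m).
It fails at once if a bystander is moved or lifted by more than 15 mm (distance of any of bottle, jar, tool_pot from where it was at the start of the episode above 0.015 m).
It also fails if it takes over 46 s, if anything falls off the work surface, if the arm or the gripper's body presses on something with over 40 N, if the wrist force passes 120 N, or if a joint passes its speed limit or range.

## Robot

A 6-joint arm with a two-finger parallel gripper is mounted at the origin on the work surface. World frame = base frame: x ahead of the robot, y to its left, z up, the work surface at z = 0. Lengths are in mm, angles in rad, forces in N, time in s.
With the tool pointing down it reaches from about 275 to 850 mm from the base axis. Payload 19 kg.
Tool frame: the origin (TCP) lies between the finger pads, 19 mm behind the fingertips; this is the grasp point; z points along the fingers, y is the line along which they close (so a half turn about z gives the same grasp; the last joint's range is limited). The gripper opens to 85 mm and grips with 20 to 120 N. Pads are 22 mm wide; open, the fingers measure 114 mm over their backs; the gripper's body (76 mm by 85 mm) begins 54 mm behind the grasp point. The pads swing forward as they close: fully open they stand 13 mm farther back than shut.
Start: joints at [1.1, 0.15, 1.437, -0, 1.554, -0.134], TCP at [190.023, 542.664, 249.967] pointing down, gripper open.
Joint ranges: [-2.8, 2.8], [-0.68, 2.1], [0.12, 2.68], [-1.39, 4.53], [0.16, 2.79], [-2.81, 2.81]. Speed limits (rad/s): [1.89, 1.89, 2.22, 3.01, 3.01, 3.01].

## Interface

Orientations are given as a unit quaternion [w, x, y, z].
In Python, from plant import telemetry, eyes, ctrl gives the robot as it stands.
- The arm moves only by the tool send_rows, never from a script. Its argument "increments" is a list that holds one entry, the list of rows, each a list of 7 numbers: the shift along the world's x, y, z in cm, then the turn, a rotation vector about the world's x, y, z in degrees, then the finger opening in cm, from 0 to 8.54. A call has 1 to 10 rows; each row shifts and turns the commanded pose from where the row before left it; what a row does not reach is not made up. A row lasts 1/12 s, in which the tool goes at most 41.7 mm and 7.16 degrees, less where a joint would pass 70% of its speed; a pose out of reach is approached as far as the arm can. A call with a gripper value outside its range is refused whole. The fingers move at their own pace and stop on an object; the grip force is fixed at half the most. Time passes only in rows, so rows that do not move let the fingers close. It gives the time, the measured TCP pose, the force, the opening and the grip force at its end, in the units of the state.
- telemetry.read_state(): the state, without advancing time (a new reading comes with each control period).
- eyes.grab_frame(name): name is "side" or "top" or "wrist"; returns a dict with "img" (400x640x3 uint8, red, green, blue), "range_z" (400x640 float32, mm along the optical axis (not along the pixel's ray), 0 where there is no reading), "fovy" (degrees; the focal length in pixels is half the picture's height over the tangent of half this angle, whatever the lens; pixels are square), "cx", "cy" (the principal point, pixels), "rvec" (rotation vector, rad) and "tvec" (3), from world to camera coordinates, as OpenCV has them. Camera axes: x right, y down, z forward; pixel columns grow to the right and rows downward; lengths in mm; the calibration is good to about 2 mm. A picture is of the moment at which its call begins.
- ctrl.sign_off(): hands the job in; it is judged then, once.
The state is a dict: "time": time; "joints": joint angles; "qd": joint speeds; "joint_efforts": joint torques, N m; "position": TCP position; "orientation": TCP orientation; "ft_force": force on the tool from outside, world axes, zero at the start; "ft_torque": the same for the moment, N m; "opening": finger opening in mm; "finger_force": force on a finger pad.
Only numpy, scipy, OpenCV 4.12 (cv2) and the standard library are available. Lean on these libraries where they do the work, as an engineer would, in place of code of your own. Each camera call takes 0.05 s, during which the arm holds its last target. There are 200 camera calls.

## Working session

There is one attempt and no reset: what is moved stays moved. The work goes in short steps, Python scripts to look and compute and a tool call to move; the robot and the scene stay as the last step left them, time stands still between calls to the robot, and variables do not carry over. Pictures are saved under pics/ and viewed, at most 10 in all, crops included, and the job is handed in when it is done.

Besides the shell and the picture viewer there is one more tool, called after "Emit:" as name(argument=value, ...) on one line, values as JSON. send_rows: Moves the arm, as the interface text tells. Its arguments: {"type":"object","properties":{"increments":{"type":"array","items":{"type":"array","items":{"type":"array","items":{"type":"number"}}}}},"required":["increments"]}

```bash
mkdir -p pics; cat > h.py <<'E'
import numpy as np, cv2
from plant import telemetry, eyes, ctrl
def grab(n):
    f=eyes.grab_frame(n); np.save('pics/%s.npy'%n,f,allow_pickle=True); return f
def load(n): return np.load('pics/%s.npy'%n,allow_pickle=True).item()
def cam(f):
    R=cv2.Rodrigues(np.array(f['rvec'],float))[0]; F=200/np.tan(np.radians(f['fovy'])/2); return R,np.array(f['tvec'],float).ravel(),F
def plane(f,u,v,z):
    R,t,F=cam(f); d=R.T@np.array([(u-f['cx'])/F,(v-f['cy'])/F,1]); c=-R.T@t
    return c+d*(z-c[2])/d[2]
def cloud(f):
    R,t,F=cam(f); Z=f['range_z'].astype(float); v,u=np.mgrid[:400,:640]
    P=np.stack([(u-f['cx'])/F*Z,(v-f['cy'])/F*Z,Z],-1); return (P-t)@R
E
python3 - <<'E'
from h import *
for n in ['top','side']:
    f=grab(n); cv2.imwrite('pics/%s0.png'%n,f['img'][:,:,::-1]); R,t,F=cam(f); print(n,F,-R.T@t,f['cx'],f['cy'])
print(telemetry.read_state())
E
```

```text
top 472.40507322135034 [ 295.55172398   -5.63117887 1596.51655047] 309.5072354855781 191.58687161645972
side 371.39189410366697 [408.51859392 755.47219494 817.19232321] 322.1528230829144 203.52988253314106
{'time': 0.1, 'joints': array([ 1.09997642e+00,  1.50886991e-01,  1.43791379e+00,  3.37037457e-06,
        1.55381914e+00, -1.34025664e-01]), 'qd': array([-1.25896544e-03, -7.04747348e-04, -1.59320536e-03,  6.61441856e-06,
       -9.81374280e-04,  1.33044780e-03]), 'joint_efforts': array([ 5.15345862e-03, -7.14371324e+01, -5.71803296e+01, -1.11208831e-04,
        6.78761062e-03, -4.53376344e-05]), 'position': array([189.95866838, 542.50939325, 249.49021423]), 'orientation': array([-1.54586343e-04,  1.67602365e-01,  9.85854545e-01, -4.89823103e-04]), 'ft_force': array([-0.91483183,  0.18984541, -0.30897936]), 'ft_torque': array([-0.00545704, -0.01902666,  0.02672998]), 'finger_force': 0.0, 'opening': 85.23835761767029}
```

View pics/top0.png

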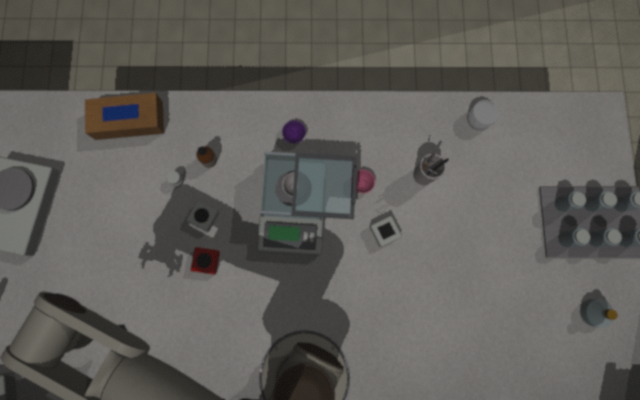

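View pics/side0.png

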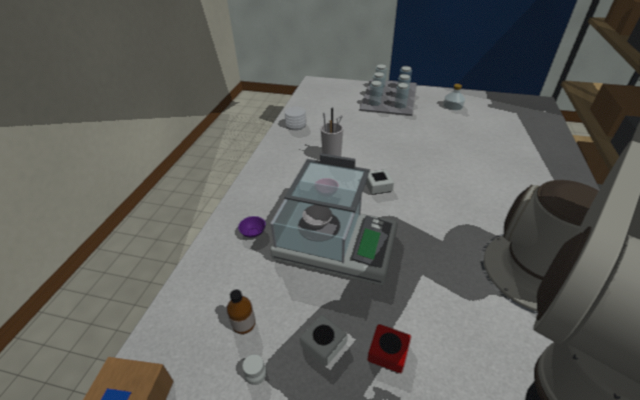

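The top view shows the balance at about (292,205). Its lid is open to the right (-y), with the dark lip at about x=355 px. The box candidates are white with a round window (202,216), red with a round window (205,261) and white with a square window (386,230). The white round one fits; red is excluded. Next I'll measure them and confirm in a crop.

```bash
python3 - <<'E'
from h import *
f=load('top'); im=f['img']; P=cloud(f)
a=cv2.resize(im[140:290,150:290],None,fx=2.8,fy=2.8,interpolation=2); b=cv2.resize(im[140:290,265:405],None,fx=2.8,fy=2.8,interpolation=2)
o=np.hstack([a,b])[:,:,::-1]; cv2.imwrite('pics/crop1.png',np.clip(o*1.8,0,255).astype(np.uint8))
# dark windows
for nm,(u0,u1,v0,v1) in dict(round=(188,216,203,228),square=(374,400,218,243)).items():
    s=im[v0:v1,u0:u1].max(2); m=(s<35).astype(np.uint8)
    n,l,st,c=cv2.connectedComponentsWithStats(m)
    for i in range(1,n):
        if st[i,4]>20: 
            u,v=c[i]+[u0,v0]; print(nm,st[i],u,v,plane(f,u,v,47),P[int(v),int(u)])
g=load('side')
for nm,(u0,u1,v0,v1) in dict(round=(308,340,320,350),square=(366,392,168,188)).items():
    s=g['img'][v0:v1,u0:u1].max(2); m=(s<40).astype(np.uint8)
    n,l,st,c=cv2.connectedComponentsWithStats(m)
    for i in range(1,n):
        if st[i,4]>20: u,v=c[i]+[u0,v0]; print('side',nm,st[i],plane(g,u,v,47))
# heights around the lip/shield
for n,q in (('top',f),('side',g)):
    C=cloud(q); ok=(q['range_z']>0)&(C[...,0]>250)&(C[...,0]<700)&(C[...,1]<150)&(C[...,1]>-300)
    k=ok&(C[...,2]>164)&(C[...,2]<200)
    n_,l,st,c=cv2.connectedComponentsWithStats(k.astype(np.uint8))
    for i in range(1,n_):
        if st[i,4]>12: p=C[l==i]; print(n,'lip',st[i],p.min(0),p.max(0),cv2.minAreaRect(p[:,:2].astype(np.float32)))
    k=ok&(C[...,2]>50)&(C[...,2]<66)
    print(n,'body',k.sum(), cv2.minAreaRect(C[k][:,:2].astype(np.float32)) if k.sum()>5 else '')
E
```

```text
round [  7   6  13  13 139] 201.0503597122302 214.9928057553957 [517.78085286 342.71109286  47.        ] [520.98632568 342.86052665  47.72843064]
square [  6   6  13  13 104] 385.8557692307692 230.3653846153846 [ 467.65161824 -267.14596519   47.        ] [ 469.31812503 -265.05351633   42.85445975]
side round [  5   5  21  20 323] [516.53654521 341.63429139  47.        ]
side square [ 7  5 13  7 68] [ 466.93316921 -267.41441804   47.        ]
top lip [351 168   6  36 164] [ 536.43775835 -157.80128566  165.70639766] [ 644.85109644 -141.23468598  197.18739165] ((590.646728515625, -150.2935028076172), (12.400044441223145, 108.85572052001953), 86.18731689453125)
top body 1786 ((537.0814208984375, -78.46629333496094), (450.7792663574219, 302.8182067871094), 86.5350112915039)
side lip [320 153  36  14 294] [ 534.74217013 -159.74923157  164.03933222] [ 643.82783713 -139.85269794  190.10997331] ((589.3980102539062, -150.14517211914062), (15.21610164642334, 109.27967071533203), 85.90223693847656)
side body 2261 ((536.2584228515625, -60.221435546875), (417.91021728515625, 302.40081787109375), 86.43778991699219)
```

View pics/crop1.png

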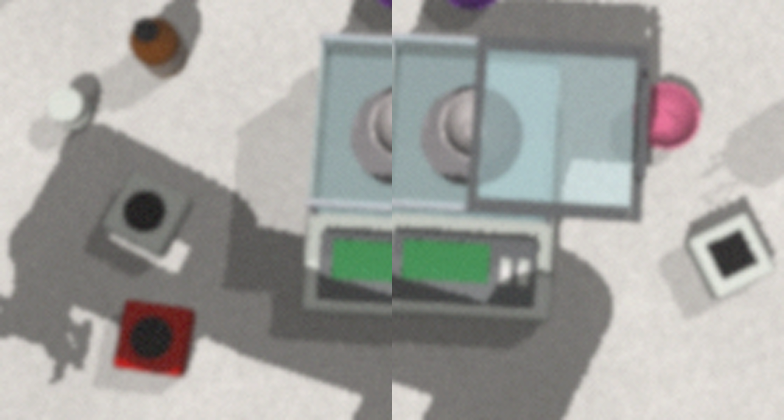

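The crop confirms it: the white box at (201,215) has the round window, at world (517,342,47). The red one is rejected, and the square-window box is at (467,-267). The centre of the lip's outer face is at about (590,-156), and the balance is yawed about -4°. I'll go over at height with the fingers closed.

Emit:
send_rows(increments=[[[0,0,1.5,0,0,0,0],[1.7,-3.1,1.5,0,0,1.5,0],[1.7,-3.1,0,0,0,1.5,0],[1.7,-3.1,0,0,0,1.5,0],[1.7,-3.1,0,0,0,1.5,0],[1.7,-3.1,0,0,0,1.5,0],[1.7,-3.1,0,0,0,1.5,0],[1.7,-3.1,0,0,0,1.5,0],[1.7,-3.1,0,0,0,1.5,0],[1.7,-3.1,0,0,0,1.5,0]]])

```text
time: 0.93
position: [343.3, 262.0, 279.9]
orientation: [0.0, 0.05, 0.999, -0.0]
ft_force: [-0.2, 0.1, 0.1]
opening: 0.3
finger_force: 0.0
```

Emit:
send_rows(increments=[[[1.7,-3.1,0,0,0,1.5,0],[1.7,-3.1,0,0,0,0.5,0],[1.7,-3.1,0,0,0,0,0],[1.7,-3.1,0,0,0,0,0],[1.7,-3.1,0,0,0,0,0],[1.7,-3.1,0,0,0,0,0],[1.7,-3.1,0,0,0,0,0],[1.7,-3.1,0,0,0,0,0],[1.7,-3.1,0,0,0,0,0],[1.7,-3.1,0,0,0,0,0]]])

```text
time: 1.77
position: [513.4, -48.2, 279.7]
orientation: [-0.0, 0.033, 0.999, -0.0]
ft_force: [0.9, 1.4, -0.1]
opening: 0.1
finger_force: 0.0
```

Emit:
send_rows(increments=[[[1.5,-2.9,0,0,0,0,0],[1.5,-2.9,0,0,0,0,0],[1.5,-2.9,0,0,0,0,0],[1.5,-2.9,0,0,0,0,0],[1.5,-3.0,0,0,0,0,0],[0,0,-2.0,0,0,0,0],[0,0,-2.7,0,0,0,0],[0,0,-2.7,0,0,0,0],[0,0,-2.0,0,0,0,0],[0,0,-0.8,0,0,0,0]]])

```text
time: 2.6
position: [586.9, -191.9, 174.4]
orientation: [-0.002, 0.033, 0.999, 0.001]
ft_force: [-0.4, 0.1, -1.0]
opening: -0.1
finger_force: 0.0
```

```bash
python3 - <<'E'
from h import *
s=telemetry.read_state(); print(s['position'],s['ft_force'])
g=grab('side'); cv2.imwrite('pics/side1.png',cv2.resize(g['img'][90:270,220:440],None,fx=3,fy=3)[:,:,::-1])
E
```

```text
[ 586.928279   -191.92460763  174.4037325 ] [-0.44587073  0.09267759 -1.00890697]
```

View pics/side1.png

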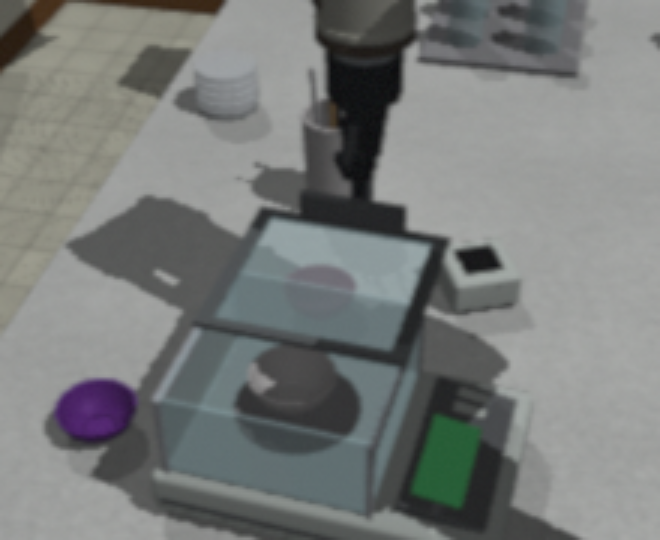

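The closed fingers stand right behind the lip (crop about (360,195)) and clear of it. Now I'll push.

Emit:
send_rows(increments=[[[0.03,0.5,0,0,0,0,0],[0.06,0.8,0,0,0,0,0],[0.06,0.8,0,0,0,0,0],[0.06,0.8,0,0,0,0,0],[0.06,0.8,0,0,0,0,0],[0.06,0.8,0,0,0,0,0],[0.06,0.8,0,0,0,0,0],[0.06,0.8,0,0,0,0,0],[0.06,0.8,0,0,0,0,0],[0.06,0.8,0,0,0,0,0]]])

```text
time: 3.48
position: [593.7, -114.5, 177.9]
orientation: [-0.0, 0.033, 0.999, -0.0]
ft_force: [-1.0, -2.8, 2.2]
opening: -0.1
finger_force: 1.2
```

Emit:
send_rows(increments=[[[0.06,0.8,0,0,0,0,0],[0.06,0.8,0,0,0,0,0],[0.05,0.6,0,0,0,0,0],[0.03,0.4,0,0,0,0,0],[0.02,0.3,0,0,0,0,0]]])

```text
time: 3.9
position: [595.9, -85.8, 177.8]
orientation: [-0.0, 0.033, 0.999, -0.0]
ft_force: [-1.2, -1.4, 0.7]
opening: 0.1
finger_force: 1.1
```

```bash
cat > lip.py <<'E'
from h import *
s=telemetry.read_state(); print(s['position'],s['ft_force'])
for n in ('top','side'):
    q=grab(n); im=q['img']; C=cloud(q)
    ok=(q['range_z']>0)&(C[...,0]>480)&(C[...,0]<700)&(C[...,1]<170)&(C[...,1]>-200)
    k=ok&(C[...,2]>145)&(C[...,2]<165); p=C[k][:,:2]
    th=np.radians(-4); Q=p@np.array([[np.cos(th),-np.sin(th)],[np.sin(th),np.cos(th)]])
    print(n,k.sum(),'lid+rim y_b range',np.percentile(Q[:,1],[0.5,50,99.5]),'x_b',np.percentile(Q[:,0],[.5,99.5]))
q=load('top');cv2.imwrite('pics/top2.png',np.clip(cv2.resize(q['img'][130:270,230:400],None,fx=4,fy=4)[:,:,::-1]*1.6,0,255).astype(np.uint8))
E
python3 lip.py
```

```text
[595.86351217 -85.76457628 177.82920989] [-1.15423323 -1.43614823  0.73416259]
top 2486 lid+rim y_b range [-22.6829489  106.35718986 175.47067173] x_b [498.97530932 694.09693654]
side 3810 lid+rim y_b range [-27.14199169  83.64444067 175.29245374] x_b [497.4227278  695.04372441]
```

View pics/top2.png

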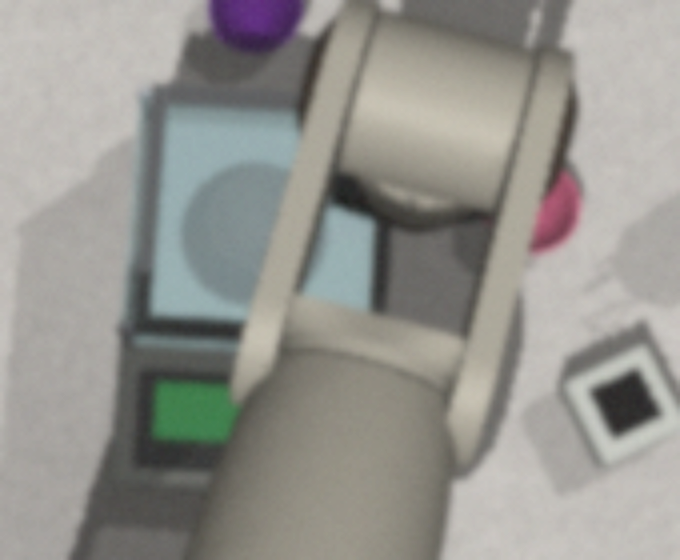

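The lid is nearly shut: its left edge is at crop about x=140–155, a few mm short of the shield's edge. The force is still only friction, so I'll push on in small steps.

Emit:
send_rows(increments=[[[0.02,0.3,0,0,0,0,0],[0.02,0.3,0,0,0,0,0]]])

```text
time: 4.17
position: [596.3, -80.5, 177.9]
orientation: [-0.0, 0.033, 0.999, -0.0]
ft_force: [0.3, -3.3, -0.7]
opening: 0.3
finger_force: 1.1
```

Emit:
send_rows(increments=[[[0.01,0.2,0,0,0,0,0],[0.01,0.2,0,0,0,0,0]]])

```text
time: 4.33
position: [596.6, -76.3, 177.9]
orientation: [0.0, 0.033, 0.999, -0.0]
ft_force: [1.9, -2.3, -1.1]
opening: 0.2
finger_force: 1.0
```

Emit:
send_rows(increments=[[[0.01,0.2,0,0,0,0,0],[0.01,0.1,0,0,0,0,0]]])

```text
time: 4.5
position: [596.7, -74.6, 178.0]
orientation: [0.0, 0.033, 0.999, -0.001]
ft_force: [-0.1, -20.9, -2.0]
opening: -0.2
finger_force: 10.5
```

The force rose sharply to 21 N, so the lid is at its stop. I'll hold briefly, back off, rise and check.

Emit:
send_rows(increments=[[[0,0,0,0,0,0,0],[0,0,0,0,0,0,0],[0,0,0,0,0,0,0],[0,0,0,0,0,0,0],[-0.1,-1.0,0,0,0,0,0],[-0.2,-2.0,0,0,0,0,0],[0,0,2.5,0,0,0,0],[0,0,3,0,0,0,0],[0,0,3,0,0,0,0],[0,0,1.5,0,0,0,0]]])

```text
time: 5.33
position: [594.1, -103.7, 281.8]
orientation: [0.002, 0.033, 0.999, -0.0]
ft_force: [0.0, 0.4, 1.4]
opening: -0.1
finger_force: 0.0
```

Emit:
send_rows(increments=[[[-1.0,3.3,0,0,0,0,0],[-1.0,3.3,0,0,0,0,0],[-1.0,3.3,0,0,0,0,0],[-1.0,3.3,0,0,0,0,0],[-1.0,3.3,0,0,0,0,0],[-1.0,3.3,0,0,0,0,0],[-1.0,3.3,0,0,0,0,0],[-1.0,3.3,0,0,0,0,0],[0,3.3,0,0,0,0,0],[0,3.3,0,0,0,0,0]]])

```text
time: 6.17
position: [513.0, 228.2, 278.5]
orientation: [0.0, 0.033, 0.999, 0.0]
ft_force: [1.7, -0.8, 0.6]
opening: -0.2
finger_force: 0.0
```

```bash
sed -i 's/top2/top3/' lip.py; python3 lip.py
```

```text
[513.00501611 228.22476703 278.49568175] [ 1.70320175 -0.76780804  0.59585972]
top 3655 lid+rim y_b range [-15.4809157   81.76502516 174.77709085] x_b [499.26269796 696.77920006]
side 2605 lid+rim y_b range [-16.03617642 105.24422611 175.894818  ] x_b [497.066036   695.58651311]
```

View pics/top3.png

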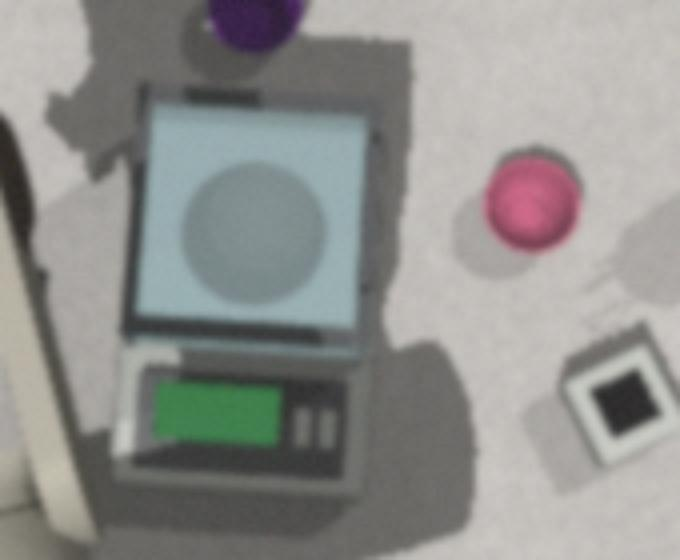

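The lid now covers the shield: its y span of 190 mm matches, and no gap is left at the left edge. Next I'll go over the round window.

Emit:
send_rows(increments=[[[0.1,2.8,0,0,0,0,0],[0.1,2.8,0,0,0,0,0],[0.1,2.8,0,0,0,0,0],[0.1,2.2,0,0,0,0,0],[0,0.8,0,0,0,0,0],[0,0,-2.0,0,0,0,0],[0,0,-3.0,0,0,0,0],[0,0,-3.0,0,0,0,0],[0,0,-2.0,0,0,0,0],[0,0,0,0,0,0,0]]])

```text
time: 7.1
position: [516.5, 339.0, 173.6]
orientation: [-0.003, 0.033, 0.999, -0.002]
ft_force: [0.1, -0.1, -0.2]
opening: -0.1
finger_force: 0.0
```

```bash
python3 - <<'E'
from h import *
print(telemetry.read_state()['position'])
g=grab('side')
u0,u1,v0,v1=300,350,315,355
m=(g['img'][v0:v1,u0:u1].max(2)<40).astype(np.uint8); n,l,st,c=cv2.connectedComponentsWithStats(m)
for i in range(1,n):
    if st[i,4]>30: print(st[i],plane(g,*(c[i]+[u0,v0]),47))
f=grab('wrist'); o=np.clip(f['img'][:,:,::-1]*1.6,0,255).astype(np.uint8); cv2.imwrite('pics/w.png',np.hstack([cv2.resize(o,(400,250)),cv2.resize(np.ascontiguousarray(g['img'][200:400,220:460,::-1]),(300,250))]))
E
```

```text
[516.48081244 339.03498445 173.55270393]
[ 14  11  19  18 277] [516.7486173 341.5964711  47.       ]
```

View pics/w.png

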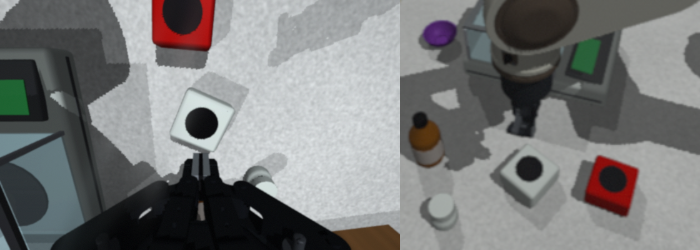

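The wrist view shows the fingertips lined up with the white round-window box at (202,123), with the red box beyond it and the lid shut. I'll descend in two stages.

Emit:
send_rows(increments=[[[0.05,0.2,-1.5,0,0,0,0],[0,0,-1.5,0,0,0,0],[0,0,-1.0,0,0,0,0],[0,0,0,0,0,0,0],[0,0,0,0,0,0,0],[0,0,0,0,0,0,0]]])

```text
time: 7.7
position: [518.8, 342.8, 139.5]
orientation: [0.001, 0.033, 0.999, 0.0]
ft_force: [-0.6, -0.1, -1.0]
opening: -0.1
finger_force: 0.0
```

Next, down 5.0 cm to z≈89 (tips about 23 mm above the window), then hold for more than 2 s.

Emit:
send_rows(increments=[[[-0.1,0,-1.0,0,0,0,0],[0,0,-1.2,0,0,0,0],[0,0,-1.2,0,0,0,0],[0,0,-0.8,0,0,0,0],[0,0,-0.5,0,0,0,0],[0,0,-0.3,0,0,0,0],[0,0,0,0,0,0,0],[0,0,0,0,0,0,0],[0,0,0,0,0,0,0],[0,0,0,0,0,0,0]]])

```text
time: 8.53
position: [517.4, 342.8, 88.5]
orientation: [0.0, 0.033, 0.999, 0.0]
ft_force: [-0.5, -0.4, 0.0]
opening: -0.1
finger_force: 0.0
```

Emit:
send_rows(increments=[[[0,0,0,0,0,0,0],[0,0,0,0,0,0,0],[0,0,0,0,0,0,0],[0,0,0,0,0,0,0],[0,0,0,0,0,0,0],[0,0,0,0,0,0,0],[0,0,0,0,0,0,0],[0,0,0,0,0,0,0],[0,0,0,0,0,0,0],[0,0,0,0,0,0,0]]])

```text
time: 9.37
position: [517.2, 342.7, 88.0]
orientation: [-0.0, 0.033, 0.999, -0.0]
ft_force: [1.0, 0.2, 0.1]
opening: 0.3
finger_force: 0.0
```

Emit:
send_rows(increments=[[[0,0,0,0,0,0,0],[0,0,0,0,0,0,0],[0,0,0,0,0,0,0],[0,0,0,0,0,0,0],[0,0,0,0,0,0,0],[0,0,0,0,0,0,0],[0,0,0,0,0,0,0],[0,0,0,0,0,0,0],[0,0,0,0,0,0,0],[0,0,0,0,0,0,0]]])

```text
time: 10.2
position: [517.2, 342.7, 88.0]
orientation: [-0.0, 0.033, 0.999, -0.0]
ft_force: [0.8, 0.6, -0.3]
opening: -0.1
finger_force: 0.0
```

```bash
python3 - <<'E'
from h import *
s=telemetry.read_state();print(s['time'],s['position'])
g=grab('side'); o=cv2.resize(g['img'][200:400,220:460,::-1],None,fx=2.5,fy=2.5); cv2.imwrite('pics/p.png',o)
E
```

```text
10.2 [517.215153   342.66436738  87.95948159]
```

View pics/p.png

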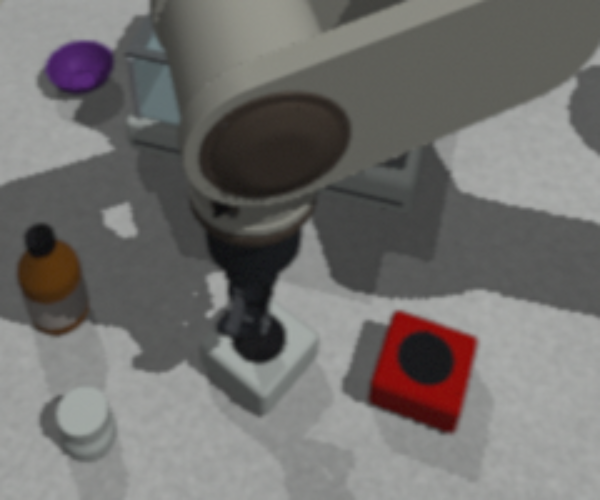

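The tips point at the middle of the round window (crop about (258,335)) without touching. I'll hold a little longer, then rise away.

Emit:
send_rows(increments=[[[0,0,0,0,0,0,0],[0,0,0,0,0,0,0],[0,0,0,0,0,0,0],[0,0,0,0,0,0,0],[0,0,1.5,0,0,0,0],[0,0,3,0,0,0,0],[0,0,3.5,0,0,0,0],[0,0,3.5,0,0,0,0],[0,0,3.5,0,0,0,0],[0,0,3,0,0,0,0]]])

```text
time: 11.08
position: [517.1, 342.6, 270.7]
orientation: [0.001, 0.033, 0.999, 0.0]
ft_force: [0.2, 0.3, -0.1]
opening: 0.0
finger_force: 0.0
```

Emit:
send_rows(increments=[[[0,0,2,0,0,0,0],[-2,0,0,0,0,0,0],[-2,0,0,0,0,0,0],[-1,0,0,0,0,0,0],[0,0,0,0,0,0,0],[0,0,0,0,0,0,0],[0,0,0,0,0,0,0],[0,0,0,0,0,0,0]]])

```text
time: 11.75
position: [467.9, 342.6, 287.6]
orientation: [-0.0, 0.033, 0.999, -0.0]
ft_force: [0.3, -0.6, 0.5]
opening: 0.1
finger_force: 0.0
```

```bash
python3 lip.py; python3 -c "
from plant import ctrl
print(ctrl.sign_off())"
```

```text
[467.8915245  342.59305894 287.6109275 ] [ 0.33419337 -0.64376698  0.47272451]
top 3645 lid+rim y_b range [-15.27641671  81.73783297 174.81885203] x_b [499.02905631 696.65372352]
side 2118 lid+rim y_b range [-14.87770379 111.81159234 175.90963858] x_b [545.17479149 695.71278084]
the job is handed in; nothing more can be done
None
```

I pushed the lid to its stop, held the tip about 2 cm above the middle of the round window for over two seconds, moved about 20 cm away and handed the job in; sign-off returned no verdict.

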